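# Present a bracket lug through the guard slot to the brazing coil

### The arm

A 6-joint arm with a two-finger parallel gripper is mounted at the origin on the work surface. World frame = base frame: x ahead of the robot, y to its left, z up, the work surface at z = 0. Lengths are in m, angles in rad, forces in N, time in s.
With the tool pointing down it reaches from about 0.225 to 0.875 m from the base axis. Payload 3.4 kg.
Tool frame: the origin (TCP) lies between the finger pads; the fingertips stand 11 mm ahead of it and the grasp point (between the pads) lies 8 mm behind it; z points along the fingers, y is the line along which they close (so a half turn about z gives the same grasp; the last joint's range is limited). The gripper opens to 85 mm and grips with 20 to 120 N. Pads are 22 mm wide; open, the fingers measure 114 mm over their backs; the gripper's body (76 mm by 85 mm) begins 54 mm behind the grasp point. The pads swing forward as they close: fully open they stand 13 mm farther back than shut.
Start: joints at [-1.367, 0.276, 1.505, -0, 1.361, -0.121], TCP at [0.183, -0.545, 0.242] pointing down, gripper open.
Joint ranges: [-2.89, 2.89], [-0.75, 2.08], [0.22, 2.7], [-1.18, 4.32], [0.11, 2.71], [-2.7, 2.7]. Speed limits (rad/s): [2.57, 2.57, 3.14, 3.14, 3.14, 3.14].

### API

Orientations are given as a unit quaternion [w, x, y, z].
In Python, from rig import sensors, eyes, manip gives the robot as it stands.
- The arm moves only by the tool drive_tool, never from a script. Its argument "deltas" is a list of rows, each an object with "linear": the shift along the world's x, y, z in mm, a list of three; "twist": the turn about the world's z in degrees; "claw": the opening, from 0 (shut) to 1 (fully open). In form: [{"linear": [tx, ty, tz], "twist": twist, "claw": claw}, ...]. A call has 1 to 12 rows; each row is the pose to reach, as a shift and turn from the pose commanded when the call began; what a row does not reach only later rows make up. A row lasts 1/12 s, in which the tool goes at most 41.7 mm and 7.16 degrees, less where a joint would pass 70% of its speed; a pose out of reach is approached as far as the arm can. A call with a gripper value outside its range is refused whole. The fingers move at their own pace and stop on an object; "squeeze" is the grip in N (left out, the last holds). Time passes only in rows, so rows that repeat a pose let the fingers close. It gives the time, the measured TCP pose, the force, the opening and the grip force at its end, in the units of the state.
- sensors.get_state(): the state, without advancing time (a new reading comes with each control period).
- eyes.get_image(name): name is "scene" or "top" or "wrist"; returns the picture (384x512x3 uint8, red, green, blue); there is no depth.
- eyes.camera_model(name): a dict with "intrinsics" (3x3 intrinsics, pixels), "R" (3x3) and "t" (3): a world point X has camera coordinates R X + t. Camera axes: x right, y down, z forward; pixel columns grow to the right and rows downward; lengths in m; the calibration is good to about 2 mm. The wrist camera is an equidistant fisheye: a pixel r from the principal point sees the ray r / f radians off the axis. A picture is of the moment at which its call begins: read the wrist's pose just before it. camera_model takes no time and is no camera call; for the wrist camera it gives the pose at the moment of the call.
- manip.sign_off(): hands the job in; it is judged then, once.
The state is a dict: "clock": time; "qpos": joint angles; "qd": joint speeds; "effort": joint torques, N m; "position": TCP position; "ee_rot": TCP orientation; "contact_force": force on the tool from outside, world axes, zero at the start; "moment": the same for the moment, N m; "width": finger opening in m; "gripper_force": force on a finger pad.
Only numpy, scipy, OpenCV 4.12 (cv2) and the standard library are available. Lean on these libraries where they do the work, as an engineer would, in place of code of your own. Each camera call takes 0.05 s, during which the arm holds its last target. There are 200 camera calls.

### The job

Slide the shutter on top of the guard box fully open, then take the flat-tongued steel lug out of its stand and lower its tongue through the narrow slot so that it hangs inside the coil, the lug's thick head about a centimetre above the guard's top. Finish while still holding it there, upright and still: do not let go, and do not let it rest on the guard or press hard against it. Leave the punch, the dish of rivets and the brush where they are.

Things in the scene. Friction and masses are not known exactly. Their poses are not given: they have to be found in the camera images.
- guard: Fixed grey box over a copper coil, origin on the table below the slot's centre. Top 110 mm high, 10 mm thick, x -65..65, y -65..125 mm; open on its +x side. Two shutter guides along y at x = +-38..46 mm stand 8 mm above the top. Coil: round loop about the slot's axis, 54 mm clear inside, 45 to 75 mm above the table; nothing else below the slot.
- slot (a point): Centre of the slot's mouth in the guard's top face (110 mm above the table), axes as the guard's. The slot goes straight down through the plate, 32 mm along y by 10 mm along x; hidden by the shutter until that is opened.
- shutter (a joint): Opening of the shutter, a dark steel plate 72 (x) by 54 mm (y), 4.5 mm high, on the guard's top; it slides along the guard's +y. 0: its middle is over the slot; 0.075 m: fully open, end stop. Starts at 0 to 0.02, stays where it is left, about 2 N of friction.
- shutter_grip (a point): Point in the middle of the shutter's black upright grip, 25.5 mm above the guard's top; axes as the guard's. The grip is 14 mm along y, 30 mm along x, and reaches from 4.5 to 40.5 mm above the guard's top.
- lug: Loose upright steel lug, 0.28 to 0.42 kg; origin at the centre of its head's underside. Head: 16 (x) by 44 (y) mm, 45 mm tall, a dark round bore on its x faces. Tongue: 8 (x) by 30 (y) mm, 60 mm down, its last 10 mm tapering to 3 by 25. It fits the slot with its y along the slot's y, either way round. At first the tongue is in the lug stand's pocket, the head resting on the stand.
- lug_foot (a point): Centre of the lower end of the lug's tongue, 60 mm below the lug's origin.
- lug_stand: Fixed dark wooden block 60 (x) by 80 (y) mm, 70 mm tall, origin under its centre, with a flat pocket 12 by 34 mm, 64 mm deep, that holds the lug nearly square to the block. It stands left or right of the guard.
- punch_stand: Fixed block of the same size with a round pocket, holding the punch, on the guard's other side.
- punch: Bystander: a steel punch with a round dark head 32 mm across and 40 mm tall and a round shank, standing in the punch stand; origin at the centre of the head's underside.
- dish: Bystander: a round steel dish of rivets, 100 mm across, 22 mm tall, origin under its centre.
- brush: Bystander: a hand brush 200 mm long lying on the table, origin under its middle.
Not all that is in view belongs to the job. What is shaped like the lug but purple is not meant. Of the things that look like the guard, the larger one is meant.

How it is judged:
By the outcome, as a careful person would: the job done as asked, in the order asked, and still so for the second after the job is handed in, while the arm keeps its last pose, push and grip.
It also fails if it takes over 58 s, if anything falls off the work surface, if the arm or the gripper's body presses on something with over 40 N, if the wrist force passes 120 N, or if a joint passes its speed limit or range.

## Working session

There is one attempt and no reset: what is moved stays moved. The work goes in short steps, Python scripts to look and compute and a tool call to move; the robot and the scene stay as the last step left them, time stands still between calls to the robot, and variables do not carry over. Pictures are saved under pics/ and viewed, at most 10 in all, crops included, and the job is handed in when it is done.

Besides the shell and the picture viewer there is one more tool, called by a JSON object that holds its "method" and its "body". drive_tool: Moves the arm, as the interface text tells. Its arguments: {"type":"object","properties":{"deltas":{"type":"array","items":{"type":"object","properties":{"linear":{"type":"array","items":{"type":"number"}},"twist":{"type":"number"},"claw":{"type":"number"}}}},"squeeze":{"type":"number"}},"required":["deltas"]}

```bash
mkdir -p pics; cat > h.py <<'E'
import numpy as np, cv2
from rig import sensors, eyes, manip
def snap(n,f=None):
    c=eyes.camera_model(n); im=eyes.get_image(n)
    if f: cv2.imwrite('pics/'+f,cv2.cvtColor(np.asarray(im),cv2.COLOR_RGB2BGR))
    return np.asarray(im),c
def ray(c,u,v,fish=False):
    K=np.array(c['intrinsics']);R=np.array(c['R']);t=np.array(c['t'])
    x=(u-K[0,2])/K[0,0];y=(v-K[1,2])/K[1,1]
    if fish:
        r=np.hypot(x,y)+1e-12; d=np.array([np.sin(r)*x/r,np.sin(r)*y/r,np.cos(r)])
    else: d=np.array([x,y,1.])
    d=R.T@d; return -R.T@t, d/np.linalg.norm(d)
def onz(c,u,v,z,fish=False):
    o,d=ray(c,u,v,fish); return o+d*(z-o[2])/d[2]
def tri(*rs):
    A=sum(np.eye(3)-np.outer(d,d) for o,d in rs); b=sum((np.eye(3)-np.outer(d,d))@o for o,d in rs)
    return np.linalg.solve(A,b)
def proj(c,X,fish=False):
    K=np.array(c['intrinsics']);p=np.array(c['R'])@np.array(X)+np.array(c['t'])
    if fish:
        r=np.hypot(p[0],p[1]);th=np.arctan2(r,p[2]);q=p[:2]/r*th
    else:q=p[:2]/p[2]
    return q*[K[0,0],K[1,1]]+K[:2,2]
E
python3 - <<'E'
from h import *
ims=[snap(n)[0] for n in('scene','top')]
a=np.hstack(ims)
for n,i in zip(('s','t'),ims): cv2.imwrite(f'pics/{n}0.png',cv2.resize(i[:,:,::-1],(800,600),interpolation=cv2.INTER_CUBIC))
for n in('scene','top','wrist'):
    c=eyes.camera_model(n);print(n,np.round(c['intrinsics'],1).tolist(),np.round(-np.array(c['R']).T@c['t'],3))
print(sensors.get_state())
E
```

```text
scene [[359.2, 0.0, 251.5], [0.0, 359.2, 189.2], [0.0, 0.0, 1.0]] [1.203 0.104 0.537]
top [[448.8, 0.0, 245.4], [0.0, 448.8, 181.7], [0.0, 0.0, 1.0]] [0.409 0.015 1.32 ]
wrist [[297.3, 0.0, 253.5], [0.0, 297.3, 190.2], [0.0, 0.0, 1.0]] [ 0.263 -0.518  0.374]
{'clock': 0.1, 'qpos': array([-1.36701808e+00,  2.76538769e-01,  1.50598439e+00, -2.16481199e-05,
        1.36072434e+00, -1.21007872e-01]), 'qd': array([ 0.00025111, -0.00184351, -0.00287814, -0.00026476, -0.00163927,
        0.00133955]), 'effort': array([ 8.80904408e-04, -4.17699623e+01, -2.46405387e+01, -3.19446663e-04,
        5.80639797e-03,  1.30888665e-05]), 'position': array([ 0.18337773, -0.54450009,  0.24153103]), 'ee_rot': array([-8.26277877e-04,  9.86842495e-01,  1.61682420e-01, -4.48085010e-05]), 'contact_force': array([-0.27562476,  0.33709375, -0.00173445]), 'moment': array([-0.01360411, -0.02314565, -0.01865576]), 'gripper_force': 0.0, 'width': 0.08553065324464769}
```

View pics/s0.png

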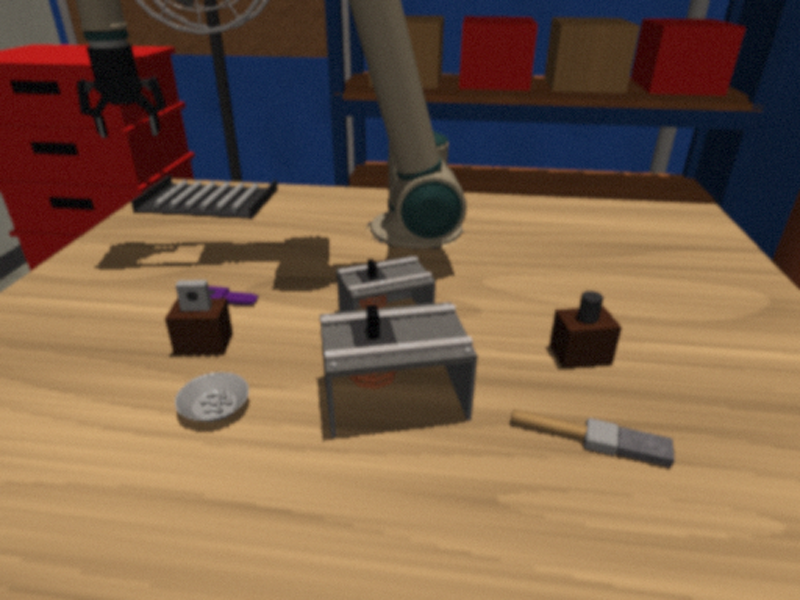

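View pics/t0.png

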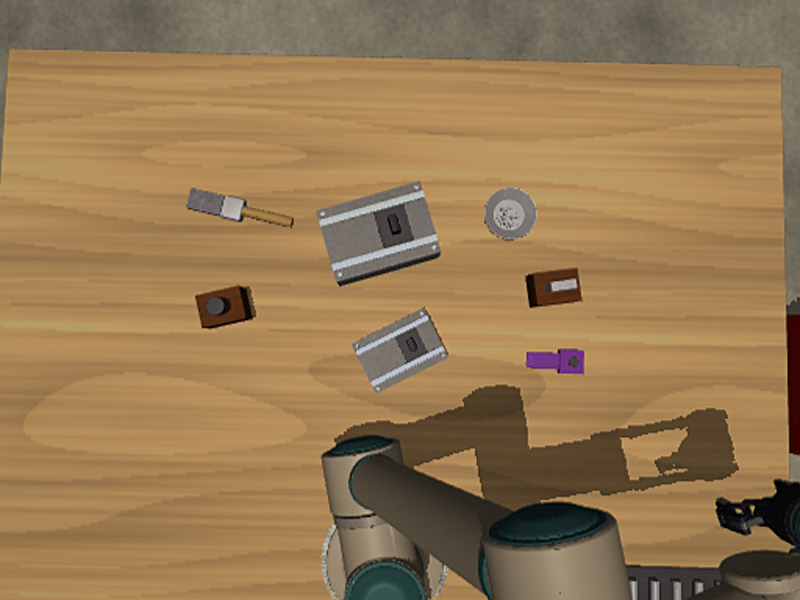

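The candidates, in 800x600 top-view pixels:
- **Guards:** the large one is at (378,232) and the small one at (400,350). The large one is meant, as the task says.
- **Lugs:** the steel one stands in its block at (563,285), and the purple one lies at (556,361). The steel one is meant.
- **Stands:** the lug stand is at (553,287). The punch stand is at (225,307), with a round head in it.

I'll confirm these in one crop and measure.

```bash
python3 - <<'E'
from h import *
(t,ct),(s,cs)=snap('top'),snap('scene')
a=cv2.resize(t[105:275,195:385],None,fx=2.1*1.9,fy=2.1*1.6,interpolation=2) if 0 else cv2.resize(t[110:260,195:385],(760,600),interpolation=cv2.INTER_CUBIC)
b=cv2.resize(s[160:280,100:310],(420,240),interpolation=2)
cv2.imwrite('pics/c1.png',a[:,:,::-1])
np.savez('d.npz',t=t,s=s)
h=cv2.cvtColor(t,cv2.COLOR_RGB2HSV)
# grey region of big guard
m=((h[...,1]<60)&(h[...,2]>60)).astype(np.uint8)
n,l,st,ce=cv2.connectedComponentsWithStats(m)
for i in range(1,n):
    x,y,w,hh,ar=st[i]
    if ar>25 and 100<y<260 and 100<x<400:
        r=cv2.minAreaRect(np.argwhere(l==i)[:,::-1].astype(np.float32)); print('grey',st[i],ce[i].round(1),np.round(r[0],1),np.round(r[1],1),round(r[2],1),t[l==i].mean(0).round())
hs=cv2.cvtColor(s,cv2.COLOR_RGB2HSV)
m=((hs[...,1]<70)&(hs[...,2]>90)).astype(np.uint8)
n,l,st,ce=cv2.connectedComponentsWithStats(m)
for i in range(1,n):
    x,y,w,hh,ar=st[i]
    if ar>25 and 150<y<300 and 90<x<320: print('s',st[i],ce[i].round(1))
for u,v in((378,232),(563,285),(395,223),(218,306)): print(u,v,onz(ct,u*.64,v*.64,.115).round(3))
E
```

```text
grey [ 203  116   79   64 3188] [241.4 148. ] [241.7 147.9] [47.7 69.8] 74.1 [124. 120. 117.]
grey [120 121  37  21 463] [137.9 130.4] [137.6 130.1] [34.7 14.1] 14.0 [129. 123. 123.]
grey [310 120  34  34 887] [326.2 136.2] [326.2 136.2] [33.2 32.5] 45.0 [137. 131. 127.]
grey [352 178  17   9 110] [360.1 182.1] [360.1 182. ] [ 6.6 16.4] 81.9 [157. 150. 146.]
grey [132 190  11  11  93] [137.2 195.2] [137. 195.] [10. 10.] 90.0 [72. 69. 69.]
grey [ 225  197   62   54 1783] [255.2 223.9] [255.4 223.8] [34.9 51.9] 63.4 [127. 123. 122.]
s [216 164  62  25 808] [247.9 176.1]
s [113 179  21   7  91] [122.1 181.2]
s [ 205  194  100   43 2613] [254.  215.8]
s [ 112  238   47   32 1134] [135.2 253.3]
378 232 [0.59  0.023 0.115]
563 285 [ 0.505 -0.298  0.115]
395 223 [ 0.607 -0.006  0.115]
218 306 [0.456 0.295 0.115]
```

View pics/c1.png

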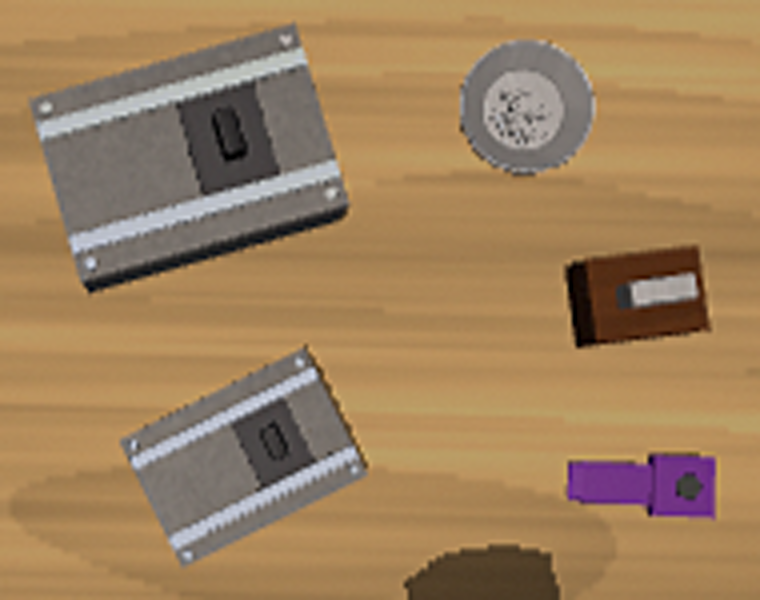

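The crop confirms it. The large guard is at upper left, with its shutter grip at crop (230,133). The steel lug's light head is at (662,290) in the brown block, and the purple decoy is at (640,487). The small guard is at (245,455).

```bash
cat >> h.py <<'E'
def rectz(c,pts,z):
    """image pixels -> world rect at height z: centre, sizes, long-axis angle deg"""
    w=np.array([onz(c,u,v,z)[:2] for u,v in pts],np.float32)*1000
    r=cv2.minAreaRect(w); b=cv2.boxPoints(r); e=[b[1]-b[0],b[2]-b[1]]
    l=max(e,key=np.linalg.norm); return np.round(r[0],1),np.round(sorted(r[1]),1),round(float(np.degrees(np.arctan2(l[1],l[0]))%180),1)
E
python3 - <<'E'
from h import *
d=np.load('d.npz');t,s=d['t'],d['s'];ct,cs=eyes.camera_model('top'),eyes.camera_model('scene')
h=cv2.cvtColor(t,cv2.COLOR_RGB2HSV)
m=((h[...,1]<60)&(h[...,2]>60)).astype(np.uint8)
n,l=cv2.connectedComponents(m)
g=l==l[140,215]; P=np.argwhere(g)[:,::-1]
r=rectz(ct,P,.110);print('guard',r)
a=np.radians(r[2]);y=np.array([np.cos(a),np.sin(a)]);slot=r[0]-30*y;print('slot',slot.round(1))
lg=l==l[182,360];print('lug',rectz(ct,np.argwhere(lg)[:,::-1],.115))
# shutter + grip: dark pixels inside guard
x0,y0,w,hh=cv2.boundingRect(P)
hull=cv2.fillConvexPoly(np.zeros_like(m),cv2.convexHull(P.astype(np.int32)),1)
v=h[...,2]
for th,z in((75,.1145),(40,.1505)):
    k=((v<th)&(hull>0)).astype(np.uint8);k=cv2.erode(k,np.ones((2,2))) if th==75 else k
    n2,l2,st,ce=cv2.connectedComponentsWithStats(k);i=1+np.argmax(st[1:,4]);
    print(th,st[i],rectz(ct,np.argwhere(l2==i)[:,::-1],z))
# two-view heights: lug top corners/grip top; scene dark grip
vs=cv2.cvtColor(s,cv2.COLOR_RGB2HSV)[...,2]
k=(vs[190:225,225:255]<45).astype(np.uint8);n3,l3,st,ce=cv2.connectedComponentsWithStats(k);i=1+np.argmax(st[1:,4]);print('scene grip',st[i]+[225,190,0,0,0],ce[i]+[225,190])
print('scene lug px pred', proj(cs,[.505,-.298,.115]),proj(cs,[.505,-.298,.07]))
E
```

```text
guard (array([592.8,  24. ]), array([130.6, 189.3]), 107.4)
slot [601.8  -4.6]
lug (array([ 506.1, -297.6]), array([17.9, 44.5]), 99.4)
75 [241 132  24  26 363] (array([601. ,  -3.7]), array([51.1, 61.4]), 16.9)
40 [248 138   9  12  36] (array([597.8,  -3.2]), array([16.7, 30.9]), 19.4)
scene grip [233 196  11  23 190] [238.24736842 207.63157895]
scene lug px pred [122.04064071 180.97149309] [125.45432619 196.97660864]
```

{"method": "drive_tool", "body": {"deltas": [{"linear":[30,40,0],"twist":0,"claw":1},{"linear":[60,78,0],"twist":0,"claw":1},{"linear":[90,117,0],"twist":0,"claw":1},{"linear":[120,156,0],"twist":0,"claw":1},{"linear":[150,195,0],"twist":0,"claw":1},{"linear":[180,234,0],"twist":0,"claw":1},{"linear":[210,273,0],"twist":0,"claw":1},{"linear":[240,312,0],"twist":0,"claw":1},{"linear":[265,344,0],"twist":0,"claw":1},{"linear":[290,376,0],"twist":0,"claw":1},{"linear":[310,402,0],"twist":0,"claw":1},{"linear":[320,415,0],"twist":0,"claw":1}], "squeeze": 40}}

```text
clock: 1.2
position: [0.4896, -0.147, 0.2424]
ee_rot: [0.0, 0.987, 0.162, 0.0]
contact_force: [1.2, -1.2, -0.4]
width: 0.0853
gripper_force: 0.0
```

{"method": "drive_tool", "body": {"deltas": [{"linear":[20,26,0],"twist":0,"claw":0.6},{"linear":[45,58,0],"twist":-1,"claw":0.6},{"linear":[70,91,0],"twist":-1,"claw":0.6},{"linear":[88,115,0],"twist":-1,"claw":0.6},{"linear":[95,124,0],"twist":-1,"claw":0.6},{"linear":[96,125,0],"twist":-1,"claw":0.6},{"linear":[96,125,0],"twist":-1,"claw":0.6},{"linear":[96,125,0],"twist":-1,"claw":0.6}]}}

```text
clock: 1.87
position: [0.5838, -0.0252, 0.2422]
ee_rot: [0.0, 0.988, 0.153, -0.001]
contact_force: [0.2, -0.2, 0.5]
width: 0.0513
gripper_force: 0.0
```

```bash
python3 - <<'E'
from h import *
w,c=snap('wrist'); np.savez('w1.npz',w=w,R=c['R'],t=c['t'],intrinsics=c['intrinsics'])
cv2.imwrite('pics/w1.png',cv2.resize(w[:,:,::-1],(800,600),interpolation=2))
S=sensors.get_state();print(S['position'],S['qpos'],S['width'])
for p in ([.600,-.0038,.1505],[.6018,-.0046,.110]): print(proj(c,p,True)*1.5625)
E
```

```text
[ 0.58371814 -0.02546152  0.24232145] [-1.62018145e-01  2.90385928e-01  1.48405590e+00 -1.06381027e-03
  1.36799710e+00  1.10320265e+00] 0.05170429303352856
[364.21227757 267.67013867]
[370.96180655 246.74460078]
```

View pics/w1.png

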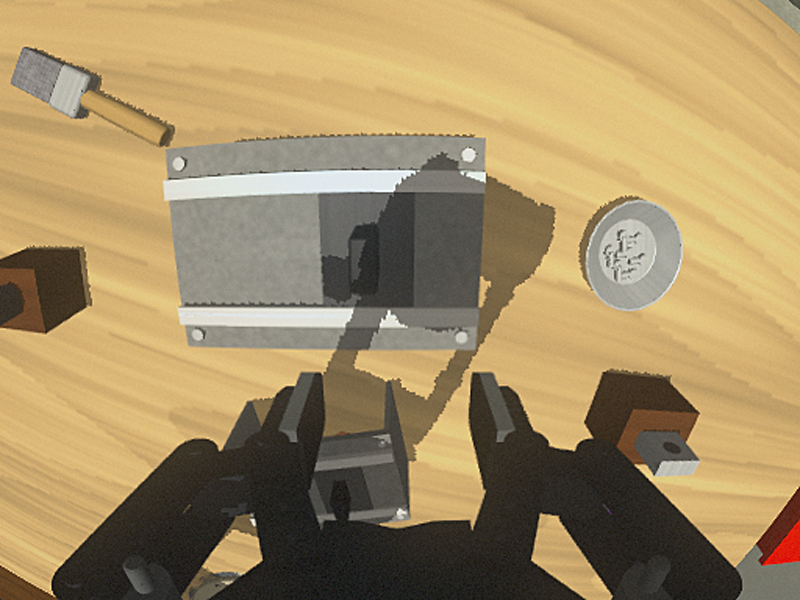

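The wrist view shows the guard's top with corners near (167,149), (485,138), (478,350) and (188,347). The grip's top is around (362,266), within a few pixels of the projection. The lug head is at (668,452).

```bash
python3 - <<'E'
from h import *
d=np.load('w1.npz');c={k:d[k] for k in('R','t','intrinsics')}
q=np.array([onz(c,u*.64,v*.64,.110,True)*1000 for u,v in((167,149),(485,138),(478,350),(188,347))]);print(q.round(1))
ctr=q[:,:2].mean(0);e=(q[0]+q[3]-q[1]-q[2])[:2];print(ctr,np.degrees(np.arctan2(e[1],e[0])),np.linalg.norm(e)/2,np.linalg.norm((q[0]+q[1]-q[2]-q[3])[:2])/2)
print('slot',ctr-30*e/np.linalg.norm(e))
print('grip',onz(c,362*.64,266*.64,.1505,True)*1000)
ct=eyes.camera_model('top')
# heights, two views: lug head top corner region / grip
print('grip tri',tri(ray(c,362*.64,266*.64,True),ray(ct,252.5,144))*1000)
print('lug tri',tri(ray(c,671*.64,450*.64,True),ray(ct,360.1,182))*1000)
E
```

```text
[[625.2 133.1 110. ]
 [682.3 -47.  110. ]
 [558.4 -88.4 110. ]
 [500.2  95.2 110. ]]
[591.54443183  23.22289442] 107.5930378918232 190.77511292007978 130.5840562233578
slot [600.61205377  -5.37392764]
grip [600.49893909  -2.49677259 150.5       ]
grip tri [598.52502015  -3.68729786 143.59030821]
lug tri [ 508.21276909 -303.2834575    92.71011583]
```

{"method": "drive_tool", "body": {"deltas": [{"linear":[8,11,0],"twist":0,"claw":0.6},{"linear":[16,22,0],"twist":0,"claw":0.6},{"linear":[16,22,-20],"twist":0,"claw":0.6},{"linear":[16,22,-45],"twist":0,"claw":0.6},{"linear":[16,22,-70],"twist":0,"claw":0.6},{"linear":[16,22,-90],"twist":0,"claw":0.6},{"linear":[16,22,-103],"twist":0,"claw":0.6},{"linear":[16,22,-109],"twist":0,"claw":0.6},{"linear":[16,22,-109],"twist":0,"claw":0.6},{"linear":[16,22,-109],"twist":0,"claw":0.6}]}}

```text
clock: 2.75
position: [0.6015, -0.0018, 0.1337]
ee_rot: [0.0, 0.988, 0.153, 0.0]
contact_force: [0.6, 0.2, -0.0]
width: 0.0511
gripper_force: 0.0
```

{"method": "drive_tool", "body": {"deltas": [{"linear":[0,0,0],"twist":0,"claw":0.3},{"linear":[0,0,0],"twist":0,"claw":0.05},{"linear":[0,0,0],"twist":0,"claw":0.05},{"linear":[0,0,0],"twist":0,"claw":0.05},{"linear":[0,0,0],"twist":0,"claw":0.05},{"linear":[0,0,0],"twist":0,"claw":0.05},{"linear":[0,0,0],"twist":0,"claw":0.05},{"linear":[0,0,0],"twist":0,"claw":0.05}], "squeeze": 30}}

```text
clock: 3.42
position: [0.6014, -0.002, 0.1345]
ee_rot: [0.0, 0.988, 0.153, 0.001]
contact_force: [-1.0, 0.6, 5.3]
width: 0.0135
gripper_force: 32.7
```

{"method": "drive_tool", "body": {"deltas": [{"linear":[-2,6,0],"twist":0,"claw":0.05},{"linear":[-5,15,0],"twist":0,"claw":0.05},{"linear":[-8,26,0],"twist":0,"claw":0.05},{"linear":[-11,36,0],"twist":0,"claw":0.05},{"linear":[-14,46,0],"twist":0,"claw":0.05},{"linear":[-17,54,0],"twist":0,"claw":0.05},{"linear":[-19,60,0],"twist":0,"claw":0.05},{"linear":[-20,64,0],"twist":0,"claw":0.05},{"linear":[-21,67,0],"twist":0,"claw":0.05},{"linear":[-21,67,0],"twist":0,"claw":0.05}]}}

```text
clock: 4.25
position: [0.5802, 0.0653, 0.1345]
ee_rot: [0.0, 0.988, 0.153, 0.001]
contact_force: [0.0, -0.6, 5.6]
width: 0.0136
gripper_force: 32.9
```

{"method": "drive_tool", "body": {"deltas": [{"linear":[-0.6,2,0],"twist":0,"claw":0.05},{"linear":[-1.2,3.8,0],"twist":0,"claw":0.05},{"linear":[-1.8,5.7,0],"twist":0,"claw":0.05},{"linear":[-1.8,5.7,0],"twist":0,"claw":0.05},{"linear":[-1.8,5.7,0],"twist":0,"claw":0.05}]}}

```text
clock: 4.67
position: [0.5794, 0.0679, 0.1345]
ee_rot: [0.003, 0.988, 0.153, 0.001]
contact_force: [0.8, -7.9, 5.1]
width: 0.0135
gripper_force: 32.7
```

{"method": "drive_tool", "body": {"deltas": [{"linear":[0,0,0],"twist":0,"claw":0.3},{"linear":[0,0,0],"twist":0,"claw":0.5},{"linear":[0,0,0],"twist":0,"claw":0.6},{"linear":[0,0,0],"twist":0,"claw":0.6},{"linear":[0,0,15],"twist":0,"claw":0.6},{"linear":[0,0,40],"twist":0,"claw":0.6},{"linear":[0,0,70],"twist":0,"claw":0.6},{"linear":[-5,-15,95],"twist":6,"claw":0.6},{"linear":[-12,-40,105],"twist":13,"claw":0.6},{"linear":[-20,-75,105],"twist":20,"claw":0.6},{"linear":[-25,-112,105],"twist":27,"claw":0.6},{"linear":[-32,-150,105],"twist":34,"claw":0.6}]}}

```text
clock: 5.67
position: [0.5464, -0.0768, 0.2386]
ee_rot: [0.0, 0.901, 0.433, 0.0]
contact_force: [0.7, -0.6, -0.4]
width: 0.0517
gripper_force: 0.0
```

{"method": "drive_tool", "body": {"deltas": [{"linear":[-6,-30,0],"twist":7,"claw":0.75},{"linear":[-12,-60,0],"twist":14,"claw":0.75},{"linear":[-18,-90,0],"twist":21,"claw":0.75},{"linear":[-25,-125,0],"twist":28,"claw":0.75},{"linear":[-31,-155,0],"twist":35,"claw":0.75},{"linear":[-36,-185,0],"twist":41,"claw":0.75},{"linear":[-38,-205,0],"twist":46,"claw":0.75},{"linear":[-40,-214,0],"twist":48,"claw":0.75},{"linear":[-40,-216,0],"twist":48,"claw":0.75},{"linear":[-40,-216,0],"twist":48,"claw":0.75},{"linear":[-40,-216,0],"twist":48,"claw":0.75}]}}

```text
clock: 6.58
position: [0.5067, -0.2913, 0.2381]
ee_rot: [-0.0, 0.65, 0.76, 0.0]
contact_force: [-0.9, 0.3, -0.4]
width: 0.0639
gripper_force: 0.0
```

```bash
python3 - <<'E'
from h import *
w,c=snap('wrist'); np.savez('w2.npz',w=w,R=c['R'],t=c['t'],intrinsics=c['intrinsics'])
S=sensors.get_state();print(S['position'],S['ee_rot'],S['qpos'])
t,ct=snap('top');s,cs=snap('scene')
cv2.imwrite('pics/w2.png',np.vstack([cv2.resize(w[:,:,::-1],(533,400)),np.hstack([cv2.resize(t[105:180,190:300],(266,181))[:,:,::-1],cv2.resize(s[180:280,195:315],(267,181))[:,:,::-1]])]))
# lug in top image again
h=cv2.cvtColor(w,cv2.COLOR_RGB2HSV)
for p in ([.507,-.298,.115],[.507,-.298,.07]): print(proj(c,p,True),proj(c,p,True)*533/512)
E
```

```text
[ 0.50677415 -0.29107301  0.23820563] [-3.61995654e-04  6.50192279e-01  7.59769548e-01  3.21455395e-04] [-6.40808429e-01  2.92654950e-01  1.49106083e+00  7.05796249e-04
  1.35855623e+00 -7.96078497e-01]
[253.12862531 192.80297123] [263.51085408 200.7109056 ]
[253.20586051 178.62521856] [263.59125714 185.95164354]
```

View pics/w2.png

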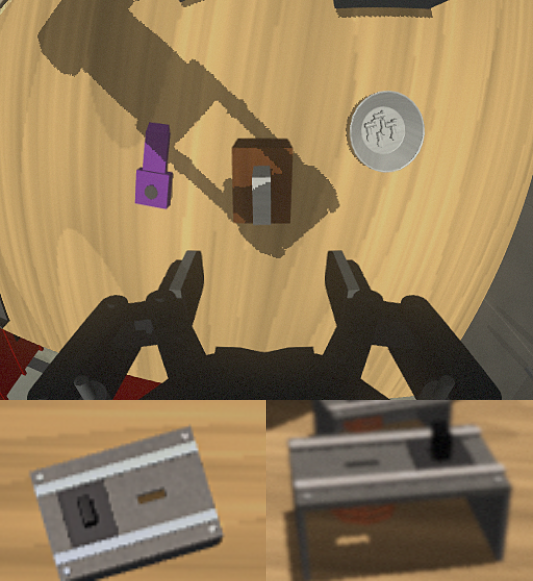

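The shutter is fully open. The slot shows in the top crop at (151,494), and the lug head sits at about (261,200) in the wrist part, square to the fingers.

```bash
python3 - <<'E'
from h import *
t,ct=snap('top')
sub=t[130:160,235:270].astype(int); 
h=cv2.cvtColor(t,cv2.COLOR_RGB2HSV)
m=(h[...,1]>100).astype(np.uint8); mm=np.zeros_like(m); mm[136:153,242:264]=m[136:153,242:264]
P=np.argwhere(mm)[:,::-1];print(len(P),P.mean(0),rectz(ct,P,.110)); print('slot ctr',onz(ct,*P.mean(0),.110)*1000)
d=np.load('w2.npz');c={k:d[k] for k in('R','t','intrinsics')};w=d['w']
hw=cv2.cvtColor(w,cv2.COLOR_RGB2HSV)
m=((hw[...,1]<70)&(hw[...,2]>50)).astype(np.uint8);m[:160]=0;m[220:]=0;m[:,:225]=0;m[:,285:]=0
n,l,st,ce=cv2.connectedComponentsWithStats(m);i=1+np.argmax(st[1:,4]);P=np.argwhere(l==i)[:,::-1];print(st[i])
W=np.array([onz(c,u,v,.115,True)[:2] for u,v in P],np.float32)*1000
r=cv2.minAreaRect(W);print(r)
ht=cv2.cvtColor(t,cv2.COLOR_RGB2HSV);m=((ht[...,1]<60)&(ht[...,2]>60)).astype(np.uint8);m[:,:345]=0;m[:,372:]=0;m[:175]=0;m[190:]=0
u=np.argwhere(m)[:,::-1];print('top px',u.mean(0))
b=cv2.minAreaRect(P.astype(np.float32));print(b)
print('tri',tri(ray(c,*b[0],True),ray(ct,*u.mean(0)))*1000)
E
```

```text
30 [252.13333333 144.56666667] (array([602.3,  -4.6]), array([ 6.9, 29.3]), 109.9)
slot ctr [602.35034548  -4.41628274 110.        ]
[242 160  19  56 975]
((504.4195556640625, -294.08074951171875), (16.408912658691406, 52.66139221191406), 8.852435111999512)
top px [359.83018868 182.08490566]
((251.0, 187.5), (18.0, 55.0), 0.0)
tri [ 506.6841998  -302.29358959   90.1116733 ]
```

{"method": "drive_tool", "body": {"deltas": [{"linear":[-1,-6.5,-15],"twist":0,"claw":0.75},{"linear":[-1,-6.5,-45],"twist":0,"claw":0.75},{"linear":[-1,-6.5,-75],"twist":0,"claw":0.75},{"linear":[-1,-6.5,-105],"twist":0,"claw":0.75},{"linear":[-1,-6.5,-130],"twist":0,"claw":0.75},{"linear":[-1,-6.5,-142],"twist":0,"claw":0.75},{"linear":[-1,-6.5,-147],"twist":0,"claw":0.75},{"linear":[-1,-6.5,-147],"twist":0,"claw":0.75},{"linear":[-1,-6.5,-147],"twist":0,"claw":0.75}]}}

```text
clock: 7.53
position: [0.5063, -0.2988, 0.092]
ee_rot: [0.001, 0.65, 0.76, 0.0]
contact_force: [-0.3, 0.7, 0.8]
width: 0.0645
gripper_force: 0.0
```

{"method": "drive_tool", "body": {"deltas": [{"linear":[0,0,0],"twist":0,"claw":0.4},{"linear":[0,0,0],"twist":0,"claw":0.3},{"linear":[0,0,0],"twist":0,"claw":0.2},{"linear":[0,0,0],"twist":0,"claw":0.05},{"linear":[0,0,0],"twist":0,"claw":0.05},{"linear":[0,0,0],"twist":0,"claw":0.05},{"linear":[0,0,0],"twist":0,"claw":0.05},{"linear":[0,0,0],"twist":0,"claw":0.05},{"linear":[0,0,0],"twist":0,"claw":0.05}], "squeeze": 50}}

```text
clock: 8.28
position: [0.5059, -0.2991, 0.0923]
ee_rot: [0.001, 0.65, 0.76, -0.0]
contact_force: [-1.6, 0.7, 5.4]
width: 0.0155
gripper_force: 49.5
```

{"method": "drive_tool", "body": {"deltas": [{"linear":[0,0,5],"twist":0,"claw":0.05},{"linear":[0,0,15],"twist":0,"claw":0.05},{"linear":[0,0,35],"twist":0,"claw":0.05},{"linear":[0,0,60],"twist":0,"claw":0.05},{"linear":[0,0,85],"twist":0,"claw":0.05},{"linear":[0,0,110],"twist":0,"claw":0.05},{"linear":[0,0,130],"twist":0,"claw":0.05},{"linear":[0,0,143],"twist":0,"claw":0.05},{"linear":[0,0,148],"twist":0,"claw":0.05},{"linear":[0,0,148],"twist":0,"claw":0.05}]}}

```text
clock: 9.12
position: [0.506, -0.2989, 0.2405]
ee_rot: [0.001, 0.65, 0.76, 0.0]
contact_force: [0.0, 0.7, -4.0]
width: 0.0154
gripper_force: 49.4
```

{"method": "drive_tool", "body": {"deltas": [{"linear":[5,15,0],"twist":0,"claw":0.05},{"linear":[13,40,0],"twist":1,"claw":0.05},{"linear":[23,70,0],"twist":2,"claw":0.05},{"linear":[33,100,0],"twist":3,"claw":0.05},{"linear":[42,130,0],"twist":4,"claw":0.05},{"linear":[52,160,0],"twist":5,"claw":0.05},{"linear":[62,190,0],"twist":6,"claw":0.05},{"linear":[71,220,0],"twist":7,"claw":0.05},{"linear":[80,245,0],"twist":8,"claw":0.05},{"linear":[86,265,0],"twist":8.6,"claw":0.05},{"linear":[91,280,0],"twist":8.6,"claw":0.05},{"linear":[94,288,0],"twist":8.6,"claw":0.05}]}}

```text
clock: 10.12
position: [0.5991, -0.0083, 0.2373]
ee_rot: [-0.002, 0.591, 0.807, -0.0]
contact_force: [-0.0, 0.1, -4.6]
width: 0.0153
gripper_force: 49.4
```

{"method": "drive_tool", "body": {"deltas": [{"linear":[0,0,0],"twist":0,"claw":0.05},{"linear":[0,0,0],"twist":0,"claw":0.05},{"linear":[0,0,0],"twist":0,"claw":0.05},{"linear":[0,0,0],"twist":0,"claw":0.05}]}}

```text
clock: 10.45
position: [0.5992, -0.012, 0.2391]
ee_rot: [-0.0, 0.592, 0.806, -0.0]
contact_force: [0.5, 0.4, -4.1]
width: 0.0155
gripper_force: 49.4
```

```bash
python3 - <<'E'
from h import *
w,c=snap('wrist'); np.savez('w3.npz',w=w,R=c['R'],t=c['t'],intrinsics=c['intrinsics'])
S=sensors.get_state();print(S['position'],S['ee_rot'])
s,cs=snap('scene');np.save('s3.npy',s)
p=S['position'];print('scene px TCP',proj(cs,p),'foot',proj(cs,p-[0,0,.0823]))
print('wrist px TCP',proj(c,p,True),'foot',proj(c,p-[0,0,.0823],True),'slot',proj(c,[.6018,-.0046,.11],True))
a=cv2.resize(w[120:320,150:350,::-1],(400,400),interpolation=2);b=cv2.resize(s[120:240,190:310,::-1],(400,400),interpolation=2)
cv2.imwrite('pics/w3.png',np.hstack([a,b]))
E
```

```text
[ 0.599314   -0.0119236   0.23919324] [-4.73531317e-05  5.92111093e-01  8.05856298e-01 -2.80663224e-04]
scene px TCP [232.00691931 157.89867972] foot [233.1653115 194.8763967]
wrist px TCP [254.36731196 259.38537611] foot [254.23096511 202.16305996] slot [259.17317203 177.20788621]
```

View pics/w3.png

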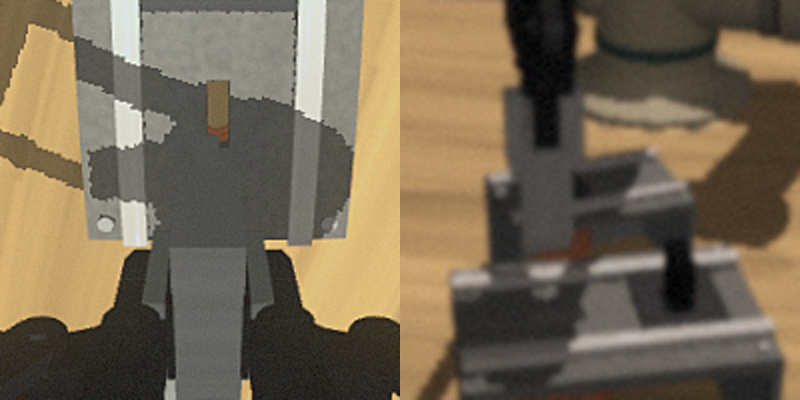

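The slot in the wrist view is centred at full-image (259.2,176.8), and the prediction was (259.2,177.2), so the slot estimate holds. The head's lower end edge shows at (254,243). I'll work out the in-hand offset from that.

```bash
python3 - <<'E'
from h import *
d=np.load('w3.npz');c={k:d[k] for k in('R','t','intrinsics')};w=d['w']
p=np.array([.5993,-.0119,.2392]);a=np.radians(107.5);y=np.array([np.cos(a),np.sin(a),0]);x=np.array([y[1],-y[0],0])
g=w[225:262,254].astype(int).sum(1);print(g)
for v in(242,243,244):
  for dz in(.0203,.0223):
    q=onz(c,254.2,v,p[2]-dz,True)-p;print(v,dz,'y',(q@y*1000).round(1),'x',(q@x*1000).round(1))
# lateral tilt: edges of the end face
for v in (246,260,280,300):
    r=np.abs(np.diff(w[v,220:290].astype(int).sum(1)));i=np.argsort(r)[-6:];print(v,sorted(i+220))
s=np.load('s3.npy');
cs=eyes.camera_model('scene')
for o in (-22,22): print(proj(cs,p+y*o/1000+[0,0,.0227]),proj(cs,p+y*o/1000-[0,0,.0223]))
for o in (-12.5,12.5): print('foot',proj(cs,p+y*o/1000-[0,0,.0823]))
sy=s[140:170].astype(int).sum(2)
for v in(152,160,164,180,190): print(v,s[v,215:252].astype(int).sum(1))
E
```

```text
[232 226 232 239 240 248 241 243 224 233 233 226 245 236 240 232 245 228
 263 315 306 307 295 299 288 291 310 311 308 301 310 296 310 305 305 320
 310]
242 0.0203 y -0.8 x -0.1
242 0.0223 y -1.9 x -0.1
243 0.0203 y -1.5 x -0.1
243 0.0223 y -2.6 x -0.1
244 0.0203 y -2.2 x -0.1
244 0.0223 y -3.3 x -0.1
246 [np.int64(224), np.int64(225), np.int64(234), np.int64(272), np.int64(275), np.int64(282)]
260 [np.int64(222), np.int64(233), np.int64(234), np.int64(272), np.int64(273), np.int64(284)]
280 [np.int64(235), np.int64(236), np.int64(270), np.int64(271), np.int64(279), np.int64(280)]
300 [np.int64(236), np.int64(237), np.int64(269), np.int64(270), np.int64(271), np.int64(280)]
[219.86877025 147.7311407 ] [220.94154384 169.29434604]
[243.36600237 146.01754161] [243.64632744 167.43313793]
foot [226.9894296  195.44711108]
foot [239.33456813 194.29725835]
152 [442 444 451 442 439 392 276 229 225 230 220 207 192 177 142  80  50  33
  36  15  47  60 126 178 209 234 235 232 227 241 286 342 372 408 419 419
 431]
160 [429 432 431 426 420 390 313 250 231 235 215 216 204 209 175 107  48  27
  54  57  38  53 114 175 210 231 219 237 231 269 344 401 442 448 450 448
 446]
164 [402 385 400 393 399 363 295 243 226 226 230 208 219 201 184 146 116 119
 121 125 131 143 158 182 210 217 222 221 229 263 315 383 398 406 412 414
 398]
180 [280 188 125 108 114 117 123 111 121 118 143 175 207 220 217 220 222 233
 229 235 220 231 227 216 221 224 211 196 191 193 206 207 207 225 233 230
 235]
190 [381 274 159 114 125 106 126 118 122 114 124 163 198 214 221 229 218 233
 232 227 226 212 217 219 212 218 209 175 143 149 153 153 151 158 172 164
 162]
```

```bash
python3 - <<'E'
from h import *
d=np.load('w3.npz');c={k:d[k] for k in('R','t','intrinsics')}
p=np.array([.5993,-.0119,.2392]);a=np.radians(107.6);y=np.array([np.cos(a),np.sin(a),0]);x=np.array([y[1],-y[0],0])
for dz in(.0207,.0227,.0247):
    q=onz(c,254.0,243.2,p[2]+dz,True)-p;print(dz,'y end',(q@y*1000).round(1),'x',(q@x*1000).round(1))
s=np.array([.6019,-.0047,.2392])-p;print('slot-TCP along y,x',(s@y*1000).round(1),(s@x*1000).round(1))
for oy in(0,.0015,.0025): print(oy,(s-oy*y)*1000)
E
```

```text
0.0207 y end 21.3 x -0.1
0.0227 y end 22.4 x -0.1
0.0247 y end 23.5 x -0.1
slot-TCP along y,x 6.1 4.7
0 [2.6 7.2 0. ]
0.0015 [3.05355484 5.770214   0.        ]
0.0025 [3.35592473 4.81702333 0.        ]
```

{"method": "drive_tool", "body": {"deltas": [{"linear":[3,6,0],"twist":0,"claw":0.05},{"linear":[3,6,-8],"twist":0,"claw":0.05},{"linear":[3,6,-20],"twist":0,"claw":0.05},{"linear":[3,6,-32],"twist":0,"claw":0.05},{"linear":[3,6,-40],"twist":0,"claw":0.05},{"linear":[3,6,-43],"twist":0,"claw":0.05},{"linear":[3,6,-43],"twist":0,"claw":0.05},{"linear":[3,6,-43],"twist":0,"claw":0.05}]}}

```text
clock: 11.22
position: [0.6029, -0.0048, 0.1964]
ee_rot: [0.0, 0.591, 0.806, 0.0]
contact_force: [-0.3, 0.7, -3.6]
width: 0.015
gripper_force: 49.2
```

{"method": "drive_tool", "body": {"deltas": [{"linear":[0,0,-2],"twist":0,"claw":0.05},{"linear":[0,0,-4],"twist":0,"claw":0.05},{"linear":[0,0,-6],"twist":0,"claw":0.05},{"linear":[0,0,-8],"twist":0,"claw":0.05},{"linear":[0,0,-8],"twist":0,"claw":0.05},{"linear":[0,0,-8],"twist":0,"claw":0.05}]}}

```text
clock: 11.72
position: [0.6026, -0.0048, 0.1882]
ee_rot: [-0.0, 0.592, 0.806, -0.0]
contact_force: [0.1, 0.1, -2.9]
width: 0.0154
gripper_force: 49.2
```

{"method": "drive_tool", "body": {"deltas": [{"linear":[0,0,-1.5],"twist":0,"claw":0.05},{"linear":[0,0,-3],"twist":0,"claw":0.05},{"linear":[0,0,-4.5],"twist":0,"claw":0.05},{"linear":[0,0,-6],"twist":0,"claw":0.05},{"linear":[0,0,-6],"twist":0,"claw":0.05},{"linear":[0,0,-6],"twist":0,"claw":0.05}]}}

```text
clock: 12.22
position: [0.6026, -0.0047, 0.1821]
ee_rot: [-0.0, 0.591, 0.806, -0.0]
contact_force: [-0.3, 0.4, -3.6]
width: 0.0154
gripper_force: 49.2
```

{"method": "drive_tool", "body": {"deltas": [{"linear":[0,0,-1.5],"twist":0,"claw":0.05},{"linear":[0,0,-3],"twist":0,"claw":0.05},{"linear":[0,0,-4.5],"twist":0,"claw":0.05},{"linear":[0,0,-6],"twist":0,"claw":0.05},{"linear":[0,0,-7.5],"twist":0,"claw":0.05},{"linear":[0,0,-9],"twist":0,"claw":0.05},{"linear":[0,0,-9],"twist":0,"claw":0.05}]}}

```text
clock: 12.8
position: [0.6024, -0.0047, 0.1729]
ee_rot: [-0.0, 0.591, 0.806, -0.0]
contact_force: [0.2, -0.4, -3.7]
width: 0.0151
gripper_force: 49.2
```

{"method": "drive_tool", "body": {"deltas": [{"linear":[0,0,-3],"twist":0,"claw":0.05},{"linear":[0,0,-6],"twist":0,"claw":0.05},{"linear":[0,0,-9],"twist":0,"claw":0.05},{"linear":[0,0,-12],"twist":0,"claw":0.05},{"linear":[0,0,-15],"twist":0,"claw":0.05},{"linear":[0,0,-15],"twist":0,"claw":0.05}]}}

```text
clock: 13.3
position: [0.6021, -0.0047, 0.1574]
ee_rot: [-0.001, 0.591, 0.806, -0.0]
contact_force: [-0.1, 0.8, -3.4]
width: 0.0153
gripper_force: 49.3
```

{"method": "drive_tool", "body": {"deltas": [{"linear":[0,0,-3],"twist":0,"claw":0.05},{"linear":[0,0,-6],"twist":0,"claw":0.05},{"linear":[0,0,-9],"twist":0,"claw":0.05},{"linear":[0,0,-12],"twist":0,"claw":0.05},{"linear":[0,0,-14],"twist":0,"claw":0.05},{"linear":[0,0,-15],"twist":0,"claw":0.05},{"linear":[0,0,-15],"twist":0,"claw":0.05},{"linear":[0,0,-15],"twist":0,"claw":0.05},{"linear":[0,0,-15],"twist":0,"claw":0.05}]}}

```text
clock: 14.05
position: [0.6028, -0.0047, 0.1435]
ee_rot: [0.0, 0.592, 0.806, 0.0]
contact_force: [0.0, -0.1, -3.9]
width: 0.0155
gripper_force: 49.3
```

```bash
python3 - <<'E'
from h import *
S=sensors.get_state();print(S['position'],S['contact_force'],S['moment'],S['qd'].round(3))
w,c=snap('wrist');s,cs=snap('scene');t,ct=snap('top')
a=cv2.resize(w[120:320,150:350,::-1],(400,400),interpolation=2);b=cv2.resize(s[150:270,190:310,::-1],(400,400),interpolation=2)
cv2.imwrite('pics/w4.png',np.hstack([a,b]))
p=S['position']
for n,z in(('guardtop',.110),('headbottom',.120),('foot',.06)): print(n,proj(cs,[p[0]+.008,p[1],z]),(proj(cs,[p[0]+.008,p[1],z])-[190,150])*400/120+[400,0])
E
```

```text
[ 0.60278865 -0.00474084  0.14350768] [ 0.00634131 -0.08546862 -3.94497348] [0.00641402 0.02914899 0.01844871] [-0.    -0.002 -0.002 -0.     0.001 -0.   ]
guardtop [236.26546208 217.51506765] [554.21820694 225.0502255 ]
headbottom [236.15628282 213.49300549] [553.85427606 211.64335163]
foot [236.78925115 236.8109681 ] [555.96417051 289.36989365]
```

View pics/w4.png

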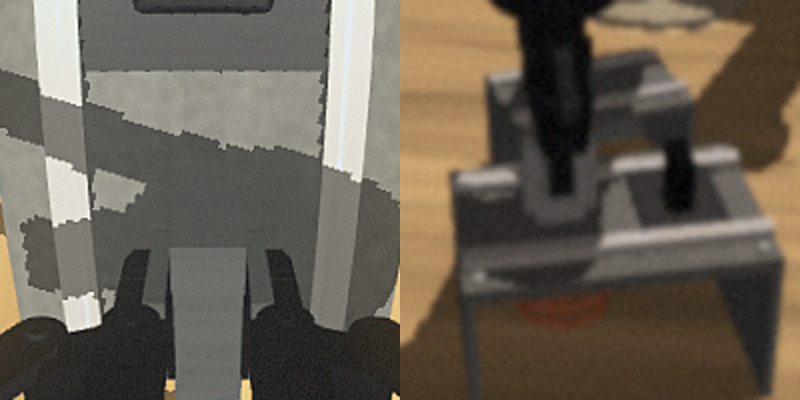

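The tongue is through the slot and the head hovers about 11 mm above the guard. The only load is the lug's own weight, with no side force. I'll trim 1 mm, let it settle and hand in.

{"method": "drive_tool", "body": {"deltas": [{"linear":[0,0,-1],"twist":0,"claw":0.05},{"linear":[0,0,-1],"twist":0,"claw":0.05},{"linear":[0,0,-1],"twist":0,"claw":0.05},{"linear":[0,0,-1],"twist":0,"claw":0.05},{"linear":[0,0,-1],"twist":0,"claw":0.05},{"linear":[0,0,-1],"twist":0,"claw":0.05}]}}

```text
clock: 14.7
position: [0.6027, -0.0047, 0.1424]
ee_rot: [0.0, 0.591, 0.806, 0.0]
contact_force: [0.7, 0.3, -4.4]
width: 0.0152
gripper_force: 49.3
```

```bash
python3 -c "
from h import *
S=sensors.get_state();print(S['position'],S['contact_force'],S['gripper_force'])
if abs(S['contact_force'][2]+3.9)<1.5: print(manip.sign_off())"
```

```text
[ 0.60266189 -0.0047434   0.14235347] [ 0.73079857  0.2924003  -4.35137285] 49.31618571281433
the job is handed in; nothing more can be done
None
```

I handed the job in at about 15 s: the shutter is open to its end stop, and the gripper still holds the lug still and upright, its tongue through the slot and its head about 10 mm above the guard, with only the lug's own weight on the wrist.

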